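# Nest the square jar and unscrew its tight cap

### The job

Slide the square jar along the bench, cap still screwed on, fully home into the metal fixture against its end stop, so that the fixture keeps it from turning. Then unscrew its tight cap anticlockwise until the thread lets go, lift the cap straight up, and finish while still holding it level, in the gripper, just above the jar's mouth (about 2 cm of clear air) and touching nothing else. The jar stays standing on the bench, home in the fixture, and the other things on the bench are left alone.

Things in the scene. Friction and masses are not known exactly. Their poses are not given: they have to be found in the camera images.
- jar_center (a point): Loose square white plastic jar, about 0.5 kg, upright; body 70 x 70 mm, 45 mm tall. Point: on its axis, 22.5 mm above its underside; x, y square to its sides, z up. It starts in front of the fixture's open end, 115 to 135 mm short of home, up to 10 mm to the side and 0.18 rad askew, its x axis towards the end stop.
- jar_mouth (a point): Centre of the jar's mouth: the rim of its round neck, 73.5 mm above the jar's underside. Neck 34 mm across, 44 mm over the threads. A sprung seal disc in the neck presses the tight cap up with about 13 N, so turning is stiff (up to about 0.6 N m); with the cap off the disc stands about 7 mm out of the mouth.
- cap_center (a point): Round grey plastic screw cap on the jar, ribbed rim, 56 mm across, 34.5 mm tall, 40 g; upper 14 mm solid, the rest a skirt. Point: its centre, 17 mm above its lower edge, about 72 mm above the bench when screwed on; z up. One grasp is enough: turned 55 to 80 degrees anticlockwise (seen from above) relative to the jar it is free and lifts straight off.
- cap_edge (a point): Centre of the cap's lower edge; axes as the cap. Coarse right-hand thread, three equal starts. Cap yaw minus jar yaw, modulo 120 degrees: 15 to 25 at the start (tight); anticlockwise it rises about 0.65 mm per 10 degrees; the thread lets go at about 80; from 80 to about 108 the cap lifts straight off; farther on it meets the next thread start.
- fixture: Grey metal U-shaped jar fixture bolted to the bench, walls slippery (friction about 0.2): two parallel walls 74 mm apart, 30 mm tall, 12 mm thick, 72 mm long, flared 18 degrees outwards for a further 52 mm at the open end; no floor, the jar slides on the bench. Origin on the bench, midway between the walls; x along the channel from the open end to the end stop, y to the left wall, z up.
- stop_face (a point): Centre of the end stop's inner face, 36 mm along the channel from the fixture's origin and 15 mm above the bench. The jar is home when its flat side lies against this face: its axis is then 35 mm short of it.
- round_jar: Bystander: round clear jar with its own screw cap, 60 mm across, 85 mm tall, origin at the centre of its underside. Leave alone.
- carton: Bystander: small brown cardboard carton 110 x 75 x 60 mm, origin at the centre of its underside. Leave alone.
- vial_a: Bystander: small glass vial 22 mm across, 45 mm tall, metal cap, origin at the centre of its underside. Leave alone.
- vial_b: Bystander: second such vial. Leave alone.
There are look-alikes about, which are no part of the job. Of the things shaped like the part that bears cap_center, the grey one is meant.

How it is judged:
On the way, in this order (a step that is already met when the one before it is completed fails the run):
1. the jar is fully home in the fixture, with the cap still screwed on (x of jar_center in the frame of fixture above -0.004 m and y of jar_center in the frame of fixture between -0.005 and 0.005 m and angle between jar_center's own z axis and vertical below 0.06 rad and z of cap_center in the frame of jar_center below 0.054 m), for 0.2 s.
2. the cap is unscrewed and clear of the mouth while the jar is in the fixture (z of cap_center in the frame of jar_center above 0.073 m and x of jar_center in the frame of fixture above -0.008 m), for 0.1 s.
At the end, for the whole second after the job is handed in: The jar stands on the bench within 8 mm of home against the end stop and upright; the fingers hold the cap level (within 0.2 rad), still, over the jar's axis within 20 mm, its lower edge 5 to 45 mm above the mouth, not touching the jar (all of step 2 and z of cap_center in the frame of jar_center below 0.113 m and horizontal distance between cap_center and jar_center below 0.02 m and angle between cap_center's own z axis and vertical below 0.2 rad and linear speed of cap below 0.03 m/s and contact force between cap and the fingers above 2 N and contact force between cap and jar below 0.2 N and y of jar_center in the frame of fixture between -0.006 and 0.006 m and height (world z) of jar_center below 0.0275 m and angle between jar_center's own z axis and vertical below 0.06 rad); the arm keeps its last pose, push and grip.
It fails at once if the jar is lifted off the bench or tipped (height (world z) of jar_center above 0.0375 m or angle between jar_center's own z axis and vertical above 0.3 rad).
It fails at once if the cap is dropped (height (world z) of cap_center below 0.045 m).
It fails at once if a bystander is disturbed (distance of any of round_jar, carton, vial_a, vial_b from where it was at the start of the episode above 0.03 m).
It also fails if it takes over 64 s, if anything falls off the work surface, if the arm or the gripper's body presses on something with over 40 N, if the wrist force passes 120 N, or if a joint passes its speed limit or range.

### The arm

A 6-joint arm with a two-finger parallel gripper is mounted at the origin on the work surface. World frame = base frame: x ahead of the robot, y to its left, z up, the work surface at z = 0. Lengths are in m, angles in rad, forces in N, time in s.
With the tool pointing down it reaches from about 0.425 to 1.125 m from the base axis. Payload 14.9 kg.
Tool frame: the origin (TCP) lies on the centre line of the jaws, within the pads' length; the fingertips stand 17 mm ahead of it and the grasp point (between the pads) lies 2 mm behind it; x points along the fingers, y is the direction in which the jaws open and shut, and the axes are right-handed (so a half turn about x gives the same grasp; the last joint's range is limited). The gripper opens to 91 mm and grips with 3 to 60 N. Pads are 32 mm wide; open, the fingers measure 118 mm over their backs; the gripper's body (76 mm by 178 mm) begins 60 mm behind the grasp point.
Start: joints at [-1.211, 0.379, 1.734, -0, 1.028, -0.033], TCP at [0.268, -0.647, 0.231] pointing down, gripper open.
Joint ranges: [-2.77, 2.77], [-0.74, 2.19], [0, 2.66], [-1.06, 4.2], [0.31, 2.87], [-3.08, 3.08]. Speed limits (rad/s): [1.89, 1.89, 2.39, 3.14, 3.14, 3.14].

### API

Orientations are given as a rotation vector (axis times angle).
In Python, from bench import sense, camera, close_job gives the robot as it stands.
- The arm moves only by the shell command python3 -m pendant 'ROWS' [FORCE]. ROWS is JSON, a list of rows, each a list of 7 numbers: the shift along the tool's x, y, z in mm, then the turn, a rotation vector about the tool's x, y, z in degrees, then the opening, from 0 (shut) to 1 (fully open). In form: [[x, y, z, wx, wy, wz, jaw], ...]. A call has 1 to 5 rows; each row is the pose to reach, as a shift and turn from the pose commanded when the call began, along the tool's axes at that moment; what a row does not reach only later rows make up. A row lasts 1/8 s, in which the tool goes at most 62.5 mm and 10.7 degrees, less where a joint would pass 70% of its speed; a pose out of reach is approached as far as the arm can. A call with a gripper value outside its range is refused whole. The fingers move at their own pace and stop on an object; FORCE is the grip in N (left out, the last holds). Time passes only in rows, so rows that repeat a pose let the fingers close. It gives the time, the measured TCP pose, the force and the opening at its end, in the units of the state.
- sense(): the state, without advancing time (a new reading comes with each control period).
- camera(name): name is "side" or "top" or "wrist"; returns a dict with "img" (384x512x3 uint8, blue, green, red), "depth" (384x512 float32, m along the optical axis (not along the pixel's ray), 0 where there is no reading), "mtx" (3x3 intrinsics, pixels), "k1" (the pictures are not rectified: a ray, as slopes to the right and down, at radius r is drawn at 1 + k1 r^2 times it, then the intrinsics apply), "xyz" and "orientation" of the camera in the world. Camera axes: x right, y down, z forward; pixel columns grow to the right and rows downward; lengths in m; the calibration is good to about 2 mm. A picture is of the moment at which its call begins.
- close_job(): hands the job in, once; it reports no verdict.
The state is a dict: "time_s": time; "q": joint angles; "joint_vel": joint speeds; "joint_efforts": joint torques, N m; "tcp_pos": TCP position; "eef_rot": TCP orientation; "ft_force": force on the tool from outside, world axes, zero at the start; "wrist_torque": the same for the moment, N m; "grip_width": finger opening in m.
Only numpy, scipy, OpenCV 4.12 (cv2) and the standard library are available. Lean on these libraries where they do the work, as an engineer would, in place of code of your own. Each camera call takes 0.05 s, during which the arm holds its last target.

## Working session

There is one attempt and no reset: what is moved stays moved. The work goes in short steps, Python scripts to look and compute and a shell command to move; the robot and the scene stay as the last step left them, time stands still between calls to the robot, and variables do not carry over. Pictures are saved under pics/ and viewed, and the job is handed in when it is done.

```bash
ls; mkdir -p pics; cat > h.py <<'E'
import numpy as np, cv2
from scipy.spatial.transform import Rotation as R
from bench import sense, camera
def rot(o):
    o=np.array(o,float)
    return R.from_rotvec(o).as_matrix() if o.shape==(3,) else (R.from_quat(o).as_matrix() if o.shape==(4,) else o)
def rays(c,uv):
    uv=np.array(uv,float).reshape(-1,1,2); K=np.array(c['mtx'])
    d=(uv[:,0]-[K[0,2],K[1,2]])/[K[0,0],K[1,1]]
    s=d.copy()
    for _ in range(20): s=d/(1+c['k1']*(s**2).sum(1,keepdims=True))
    v=np.c_[s,np.ones(len(s))]
    return np.array(c['xyz']), v@rot(c['orientation']).T
def onplane(c,uv,z):
    o,v=rays(c,uv); t=(z-o[2])/v[:,2]; return o+v*t[:,None]
def bydepth(c,uv):
    o,v=rays(c,uv); u=np.array(uv,int).reshape(-1,2); return o+v*c['depth'][u[:,1],u[:,0]][:,None]
def project(c,P):
    P=np.array(P,float).reshape(-1,3); p=(P-np.array(c['xyz']))@rot(c['orientation'])
    s=p[:,:2]/p[:,2:]; s=s*(1+c['k1']*(s**2).sum(1,keepdims=True)); K=np.array(c['mtx'])
    return s*[K[0,0],K[1,1]]+[K[0,2],K[1,2]]
E
python3 - <<'E'
from h import *
print(sense())
for n in ['top','side','wrist']:
    c=camera(n); cv2.imwrite(f'pics/{n}0.png',c['img']); print(n,c['xyz'],c['orientation'],c['mtx'],c['k1'])
E
```

```text
pics
{'time_s': 0.0, 'q': array([-1.21131820e+00,  3.79397367e-01,  1.73476531e+00, -8.32909964e-06,
        1.02850478e+00, -3.32860158e-02]), 'joint_vel': array([ 6.26959250e-04,  2.07551642e-04,  1.53322396e-03, -1.10027219e-03,
       -1.78059173e-04,  9.14386903e-05]), 'joint_efforts': array([-1.97283633e-03, -7.63732624e+01, -4.34373093e+01,  6.50136452e-02,
        4.23500582e-02, -9.28482950e-05]), 'tcp_pos': array([ 0.26779224, -0.64635048,  0.23030374]), 'eef_rot': array([ 2.00617895,  0.40024666, -2.00655036]), 'ft_force': array([ 0.10394582, -1.70986119,  0.02983166]), 'wrist_torque': array([0.0382439 , 0.01570219, 0.02400517]), 'grip_width': 0.09148681662492977}
top [ 0.25162243 -0.01525696  1.45260406] [-2.1999763   2.02550744 -0.20489206] [[462.40103374   0.         253.92228977]
 [  0.         462.40103374 194.33927359]
 [  0.           0.           1.        ]] -0.08932508478042646
side [ 0.09660249 -0.5867418   0.46790971] [-1.98516046  0.67276413 -0.41532043] [[352.23688356   0.         247.78183334]
 [  0.         352.23688356 192.87374903]
 [  0.           0.           1.        ]] -0.010883212497471597
wrist [ 0.32923437 -0.62236921  0.38382221] [ 2.44585974 -1.63266405 -0.19549524] [[305.99177713   0.         255.05113575]
 [  0.         305.99177713 192.01865661]
 [  0.           0.           1.        ]] -0.03978274818153967
```

View pics/top0.png

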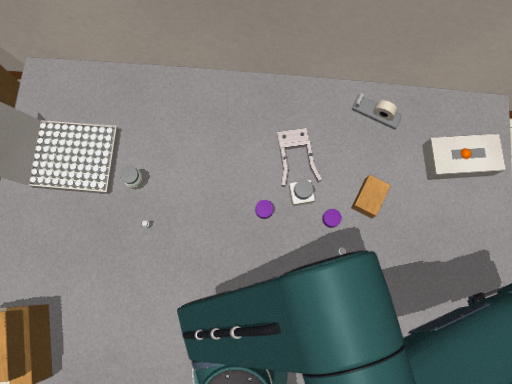

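View pics/side0.png

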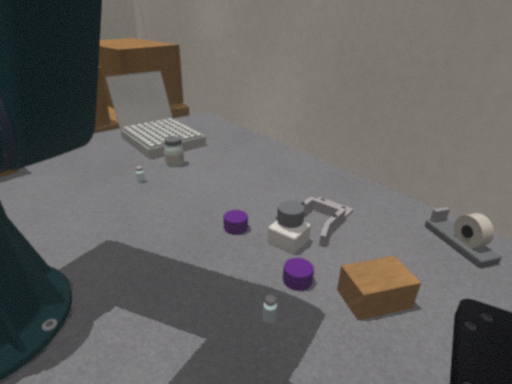

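View pics/wrist0.png

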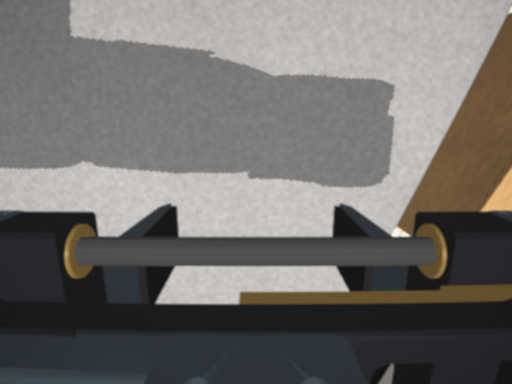

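Top picture: the caps are purple at (264,209) and (332,218), lying loose on the bench, and grey at (303,190), sitting on the white square jar in front of the fixture at (295,150). The grey one fits the description. The round jar is at (133,177), the vials at (146,224) and (342,251), and the carton at (372,197). I'll confirm the grey cap in an enlarged crop and measure.

```bash
python3 - <<'E'
from h import *
c=camera('top'); s=camera('side')
a=cv2.resize(c['img'][110:240,235:365],(520,520),interpolation=cv2.INTER_CUBIC)
cv2.imwrite('pics/topcrop.png',a)
b=cv2.resize(s['img'][180:330,200:370],(680,600),interpolation=cv2.INTER_CUBIC)
cv2.imwrite('pics/sidecrop.png',b)
for n,uv in dict(capg=(303,190),capp1=(264,209),capp2=(332,218),rj=(133,177),carton=(372,197),v1=(146,224),v2=(342,251),bench=(300,230),fixt=(295,137)).items():
    print(n,bydepth(c,[uv]).round(4))
for n,uv in dict(captop=(292,209)).items(): print(n,bydepth(s,[uv]).round(4))
E
```

```text
capg [[ 0.5512 -0.143   0.0883]]
capp1 [[ 0.4927 -0.0307  0.0343]]
capp2 [[ 0.4819 -0.2437  0.0337]]
rj [[0.55   0.377  0.0832]]
carton [[ 0.5541 -0.3612  0.0558]]
v1 [[0.4137 0.3272 0.0473]]
v2 [[ 0.3816 -0.2787  0.0392]]
bench [[ 0.4406 -0.1496  0.0019]]
fixt [[ 0.7444 -0.1138  0.0065]]
captop [[ 0.5549 -0.153   0.0914]]
```

View pics/topcrop.png

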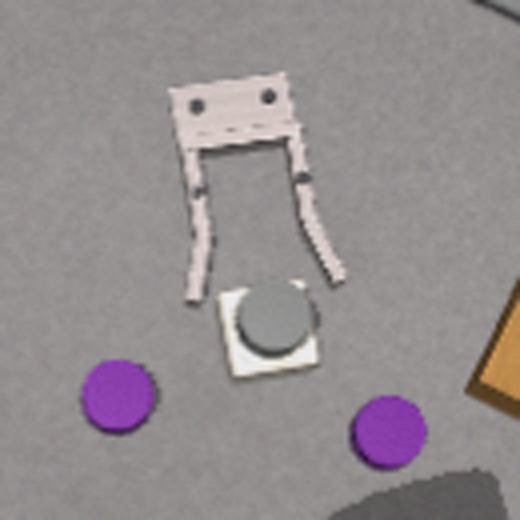

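View pics/sidecrop.png

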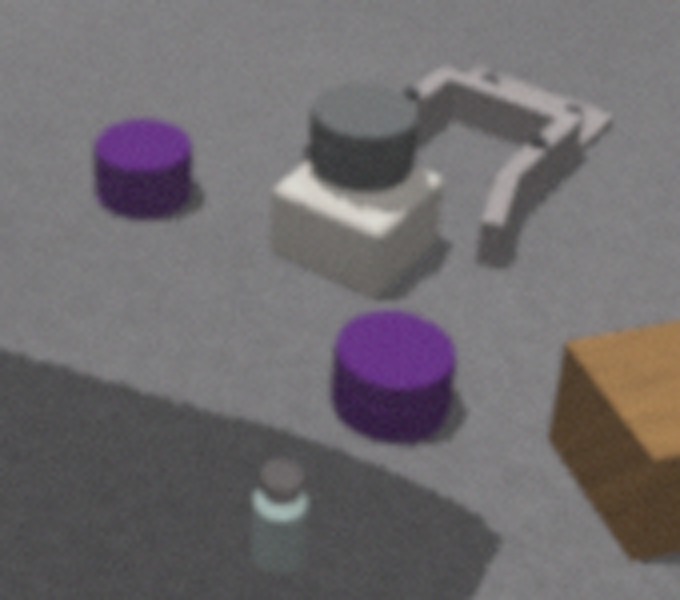

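The crop confirms it. The grey cap, at about (275,316) in the crop, sits on the white jar, and both purple caps lie on the bench. Next I'll work out the geometry and move to a hover where the wrist camera can see.

```bash
cat >> h.py <<'E'
def goal(yaw):
    # tool x down, tool y at world heading yaw
    y=np.array([np.cos(yaw),np.sin(yaw),0]); x=np.array([0,0,-1.]); return np.c_[x,y,np.cross(x,y)]
def delta(p,yaw=None):
    s=sense(); T=rot(s['eef_rot']); G=T if yaw is None else goal(yaw)
    print('shift mm',(T.T@(np.array(p)-s['tcp_pos'])*1000).round(1),'turn deg',np.rad2deg(R.from_matrix(T.T@G).as_rotvec()).round(2))
def show():
    s=sense(); T=rot(s['eef_rot']); print('t',round(s['time_s'],2),'tcp',s['tcp_pos'].round(4),'yaw(y axis)',np.rad2deg(np.arctan2(T[1,1],T[0,1])).round(2),'down',T[:,0].round(3),'F',s['ft_force'].round(2),'M',s['wrist_torque'].round(2),'w',round(s['grip_width'],4),'q',s['q'].round(2))
E
python3 - <<'E'
from h import *
show(); s=sense(); T=rot(s['eef_rot']); print(T.round(3))
w=camera('wrist'); C=rot(w['orientation']); print('cam in tool',(T.T@(np.array(w['xyz'])-s['tcp_pos'])).round(4)); print((T.T@C).round(3))
for z in (0,.09): print(onplane(w,[(256,100),(256,50),(256,190)],z).round(3))
# rough top-view fixture and jar
c=camera('top')
img=c['img']; hsv=cv2.cvtColor(img,cv2.COLOR_BGR2HSV)
def crop2(px): return (np.array(px)/4+[235,110]-0.375)
L=onplane(c,[crop2((193,160)),crop2((207,225))],.03); Rr=onplane(c,[crop2((293,140)),crop2((307,205))],.03)
print(L.round(4),Rr.round(4))
print('stop',onplane(c,[crop2((200,150)),crop2((290,138))],.03).round(4))
print('body',onplane(c,[crop2((219,294)),crop2((235,377)),crop2((319,362)),crop2((306,282))],.045).round(4))
print('cap',onplane(c,[crop2((275,316))],.0895))
E
```

```text
t 0.25 tcp [ 0.2679 -0.6466  0.2306] yaw(y axis) -67.5 down [-0.     0.001 -1.   ] F [ 0.44 -0.47 -0.37] M [-0.01 -0.   -0.01] w 0.0913 q [-1.21  0.38  1.73 -0.    1.03 -0.03]
[[-0.     0.383 -0.924]
 [ 0.001 -0.924 -0.383]
 [-1.    -0.001 -0.   ]]
cam in tool [-0.1535  0.0012 -0.0659]
[[ 0.001 -0.233  0.972]
 [ 1.     0.001 -0.001]
 [-0.001  0.972  0.233]]
[[ 0.35  -0.614  0.   ]
 [ 0.402 -0.593  0.   ]
 [ 0.247 -0.657  0.   ]]
[[ 0.345 -0.616  0.09 ]
 [ 0.385 -0.6    0.09 ]
 [ 0.266 -0.649  0.09 ]]
[[ 0.6907 -0.0761  0.03  ]
 [ 0.6379 -0.0909  0.03  ]] [[ 0.7143 -0.1551  0.03  ]
 [ 0.6611 -0.1694  0.03  ]]
stop [[ 0.6995 -0.0811  0.03  ]
 [ 0.7157 -0.1526  0.03  ]]
body [[ 0.5791 -0.1032  0.045 ]
 [ 0.5144 -0.12    0.045 ]
 [ 0.5316 -0.1843  0.045 ]
 [ 0.5944 -0.1705  0.045 ]]
cap [[ 0.55529193 -0.14374665  0.0895    ]]
```

```bash
python3 - <<'E'
from h import *
delta((.526,-.151,.28),np.deg2rad(-76))
E
```

```text
shift mm [ -49.1 -359.1 -428.1] turn deg [ 8.51 -0.    0.01]
```

```bash
python3 -m pendant '[[-20,-40,-45,0,0,0,1],[-40,-80,-95,0,0,0,1],[-49,-120,-143,2,0,0,1],[-49,-160,-190,4,0,0,1],[-49,-195,-235,4,0,0,1]]' 60; python3 -m pendant '[[0,-45,-52,1,0,0,1],[0,-90,-104,3,0,0,1],[0,-135,-156,4.5,0,0,1],[0,-164,-193,4.5,0,0,1],[0,-164,-193,4.5,0,0,1]]'; python3 - <<'E'
from h import *
show(); delta((.526,-.151,.28),np.deg2rad(-76))
c=camera('wrist'); cv2.imwrite('pics/w1.png',cv2.resize(c['img'],(768,576)))
E
```

```text
time_s: 0.98
tcp_pos: [0.411, -0.3749, 0.2804]
eef_rot: [2.048, 0.332, -2.047]
ft_force: [0.7, -1.0, 0.4]
grip_width: 0.0914
time_s: 1.6
tcp_pos: [0.5428, -0.1569, 0.28]
eef_rot: [2.09, 0.261, -2.089]
ft_force: [-0.5, 0.6, -1.0]
grip_width: 0.0911
t 1.6 tcp [ 0.5428 -0.1569  0.28  ] yaw(y axis) -75.76 down [ 0.  0. -1.] F [-0.47  0.57 -0.99] M [0.01 0.02 0.04] w 0.0911 q [-0.32  0.11  1.98  0.    1.05  1.  ]
shift mm [ 0.  -9.9 14.9] turn deg [ 0.24 -0.02  0.  ]
```

View pics/w1.png

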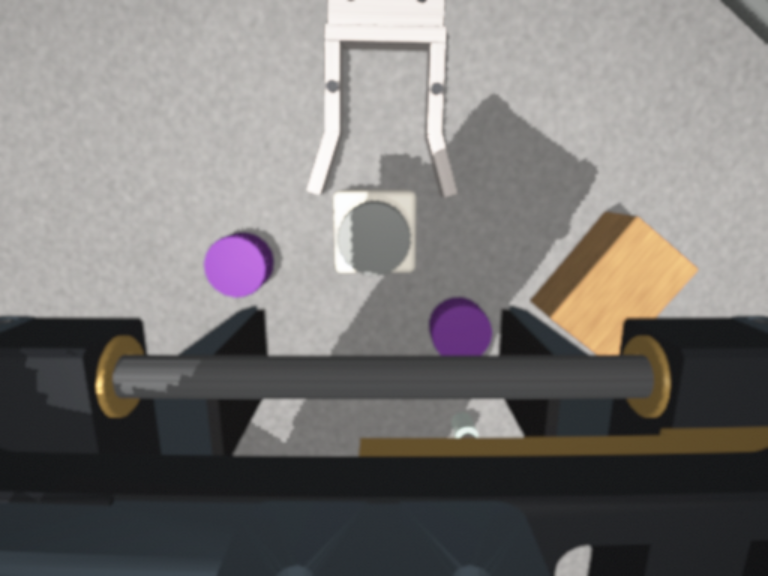

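The wrist view is clear (scaled 1.5 times). The grey cap is at about (380,237) on the white jar with corners near (334,192), (415,192), (415,273) and (334,273). The fixture walls are at x≈345 and 430, and the stop's inner edge at y≈43. I'll measure all of them at their heights.

```bash
cat > m.py <<'E'
from h import *
c=camera('wrist'); img=cv2.resize(c['img'],None,fx=4,fy=4,interpolation=cv2.INTER_CUBIC)
cv2.imwrite('pics/w1crop.png',img[0:760,720:1280])
np.save('w1.npy',c,allow_pickle=True)
E
python3 m.py
```

```text
(no output)
```

View pics/w1crop.png

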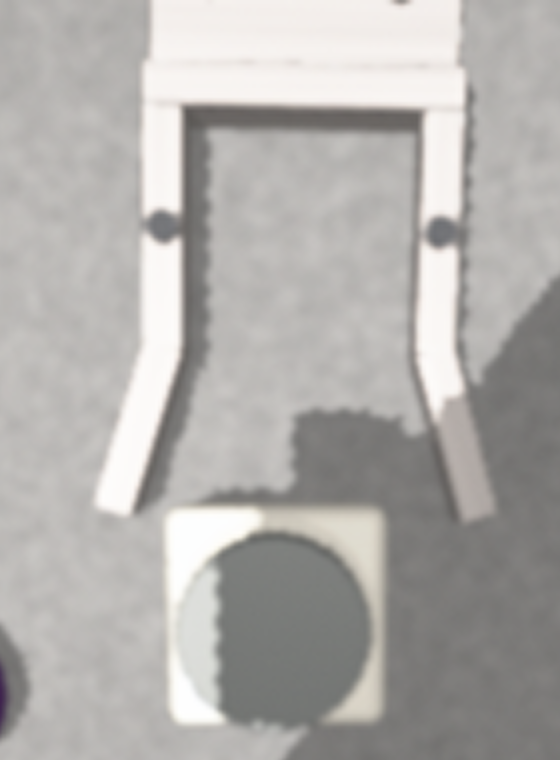

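```bash
cat > e.py <<'E'
from h import *
c=np.load('w1.npy',allow_pickle=True).item()
f=lambda P:(np.array(P,float)+[720,0]+.5)/4-.5
hd=lambda P:np.rad2deg(np.arctan2(*(P[1]-P[0])[[1,0]])).round(2)
L=onplane(c,f([(182,345),(184,108)]),.03);Q=onplane(c,f([(416,353),(423,108)]),.03);S=onplane(c,f([(418,107.5),(190,105.5)]),.03)
print('L',L.round(4),hd(L),'R',Q.round(4),hd(Q),'S',S.round(4),hd(S)-90)
B={k:onplane(c,f(v),.045) for k,v in dict(l=[(170,700),(166,530)],r=[(383,700),(386,530)],t=[(370,507),(180,507)],b=[(370,724),(185,723)]).items()}
for k,v in B.items(): print(k,v.round(4),hd(v), 'mid',v.mean(0).round(4))
print('widths', np.linalg.norm(Q[0,:2]-L[0,:2]),np.linalg.norm(Q[1,:2]-L[1,:2]))
print('jar ctr',np.mean([v.mean(0) for v in B.values()],0))
e=onplane(c,f([(275,630),(176,630),(373,630),(275,532),(275,727)]),.0895); print('cap',e.round(4),'mean',((e[1]+e[2])/2).round(4),((e[3]+e[4])/2).round(4))
print('diams',np.linalg.norm(e[1]-e[2]),np.linalg.norm(e[3]-e[4]))
# depth-based cap top height
g=bydepth(c,f([(290,620),(300,650),(280,600)])); print(g.round(4)); print('jar top',bydepth(c,f([(300,517),(180,620),(375,520)])).round(4)); print('wall',bydepth(c,f([(165,300),(440,300),(300,85)])).round(4))
# two view triangulation of cap: side camera rim ellipse
s=camera('side'); print('pred side',project(s,[e[0]]).round(1))
E
python3 e.py
python3 - <<'E'
from h import *
s=camera('side'); im=s['img']; hsv=cv2.cvtColor(im,cv2.COLOR_BGR2HSV)
cv2.imwrite('pics/side1.png',cv2.resize(im[170:290,230:370],(700,600),interpolation=cv2.INTER_CUBIC))
E
```

```text
L [[ 0.6364 -0.0962  0.03  ]
 [ 0.7038 -0.0811  0.03  ]] 12.61 R [[ 0.6521 -0.1681  0.03  ]
 [ 0.7216 -0.1514  0.03  ]] 13.56 S [[ 0.7214 -0.1499  0.03  ]
 [ 0.7049 -0.0827  0.03  ]] 13.730000000000004
l [[ 0.5279 -0.1187  0.045 ]
 [ 0.5802 -0.1055  0.045 ]] 14.16 mid [ 0.5541 -0.1121  0.045 ]
r [[ 0.5448 -0.1852  0.045 ]
 [ 0.597  -0.1721  0.045 ]] 14.06 mid [ 0.5709 -0.1787  0.045 ]
t [[ 0.6026 -0.1655  0.045 ]
 [ 0.5881 -0.1082  0.045 ]] 104.19 mid [ 0.5954 -0.1368  0.045 ]
b [[ 0.5361 -0.1832  0.045 ]
 [ 0.5218 -0.1251  0.045 ]] 103.9 mid [ 0.529  -0.1541  0.045 ]
widths 0.07365261802035342 0.07249138610267569
jar ctr [ 0.5623336  -0.14544313  0.045     ]
cap [[ 0.5637 -0.1457  0.0895]
 [ 0.5569 -0.1187  0.0895]
 [ 0.5705 -0.1725  0.0895]
 [ 0.5901 -0.1392  0.0895]
 [ 0.5367 -0.1524  0.0895]] mean [ 0.5637 -0.1456  0.0895] [ 0.5634 -0.1458  0.0895]
diams 0.05544919156054397 0.05500125384711198
[[ 0.5675 -0.1491  0.0899]
 [ 0.56   -0.1539  0.0903]
 [ 0.5724 -0.145   0.0914]]
jar top [[ 0.5943 -0.1451  0.0436]
 [ 0.5541 -0.1162  0.0465]
 [ 0.5992 -0.168   0.045 ]]
wall [[ 0.6482 -0.088   0.03  ]
 [ 0.6694 -0.1713  0.0293]
 [ 0.719  -0.1136  0.0287]]
pred side [[292.5 207. ]]
```

View pics/side1.png

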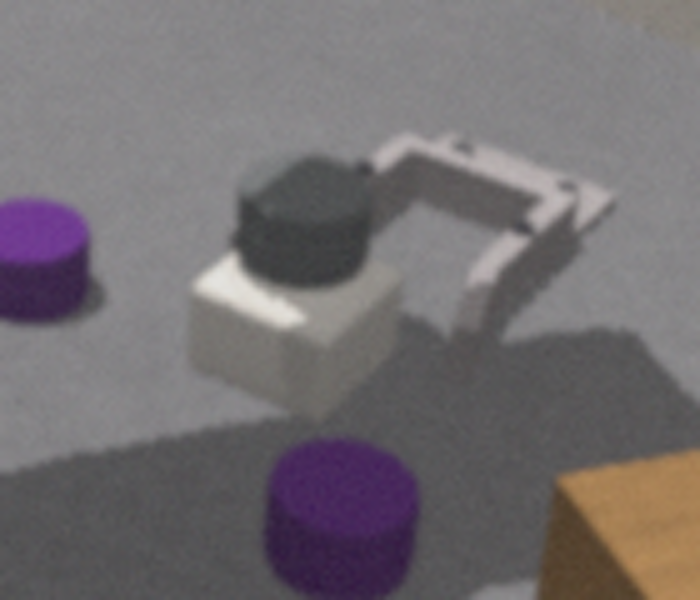

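The wrist and top views disagree by about 7 mm in x, and the arm may still have been settling. I'll re-measure with it at rest.

```bash
python3 - <<'E'
from h import *
show(); print(sense()['joint_vel'].round(3))
c=camera('wrist'); np.save('w2.npy',c,allow_pickle=True)
for n in ('w1','w2'):
    c=np.load(n+'.npy',allow_pickle=True).item(); print(c['xyz'],c['orientation'])
t=camera('top'); s=camera('side')
cv2.imwrite('pics/top1.png',cv2.resize(t['img'][120:230,240:350],(600,600),interpolation=cv2.INTER_CUBIC))
def cen(c,lo,hi,box):
    h=cv2.cvtColor(c['img'],cv2.COLOR_BGR2HSV); m=cv2.inRange(h,lo,hi); k=np.zeros_like(m); k[box[1]:box[3],box[0]:box[2]]=1
    m=m*k; n,l,st,ce=cv2.connectedComponentsWithStats(m); return [(st[i,4],ce[i].round(1)) for i in range(1,n) if st[i,4]>20]
# purple caps in all three cameras
for n,c in dict(w=np.load('w2.npy',allow_pickle=True).item(),t=t,s=s).items():
    for a,u in cen(c,(120,80,40),(165,255,255),(0,0,512,384)): print(n,a,u,onplane(c,[u],.0345 if n!='s' else .02).round(4))
E
```

```text
t 1.8 tcp [ 0.5409 -0.1606  0.2799] yaw(y axis) -76.03 down [-0. -0. -1.] F [ 0.08 -0.63  0.24] M [ 0.02  0.01 -0.  ] w 0.0913 q [-0.33  0.11  1.98 -0.    1.05  1.  ]
[-0.013 -0.     0.002  0.001 -0.001  0.002]
[ 0.60644526 -0.14301689  0.4333708 ] [ 2.32703087 -1.8110472  -0.21541417]
[ 0.60531576 -0.14564273  0.43331318] [ 2.32371847 -1.81528814 -0.21609602]
w 1513 [156.2 174.3] [[ 0.504  -0.0352  0.0345]]
w 1367 [304.6 217.5] [[ 0.4939 -0.2429  0.0345]]
t 263 [263.9 208.5] [[ 0.4943 -0.0303  0.0345]]
s 495 [235.3 221.4] [[ 0.4975 -0.0321  0.02  ]]
s 823 [297.8 273.5] [[ 0.4865 -0.2464  0.02  ]]
```

```bash
python3 -m pendant '[[40,0,20,0,0,0,1],[90,0,35,0,0,0,1],[110,0,35,0,0,0,1],[110,0,35,0,0,0,1],[110,0,35,0,0,0,1]]'; python3 - <<'E'
from h import *
show(); print(sense()['joint_vel'].round(3))
c=camera('wrist'); np.save('w3.npy',c,allow_pickle=True)
cv2.imwrite('pics/w3.png',cv2.resize(c['img'],(768,576)))
E
```

```text
time_s: 2.58
tcp_pos: [0.508, -0.1689, 0.171]
eef_rot: [2.093, 0.256, -2.09]
ft_force: [0.2, -0.5, 0.4]
grip_width: 0.0911
t 2.58 tcp [ 0.508  -0.1689  0.171 ] yaw(y axis) -76.03 down [ 0.001 -0.    -1.   ] F [ 0.18 -0.52  0.42] M [-0.   -0.01 -0.07] w 0.0911 q [-0.36  0.21  2.1   0.    0.84  0.96]
[ 0.005 -0.009 -0.004 -0.001 -0.002  0.001]
```

View pics/w3.png

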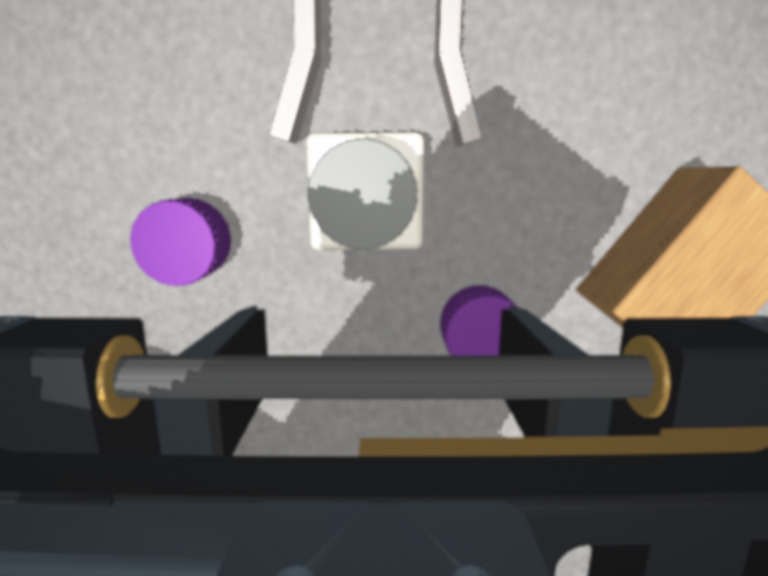

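View pics/top1.png

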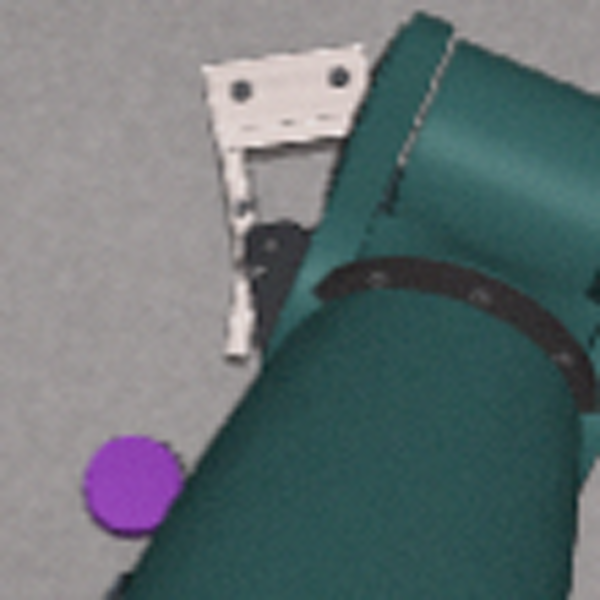

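```bash
python3 - <<'E'
from h import *
f=lambda P:(np.array(P,float)+.5)/1.5-.5
c3=np.load('w3.npy',allow_pickle=True).item(); c2=np.load('w2.npy',allow_pickle=True).item()
import cv2
cv2.imwrite('pics/w2c.png',cv2.resize(c2['img'][100:210,120:320],(800,440),interpolation=cv2.INTER_CUBIC))
cv2.imwrite('pics/w3c.png',cv2.resize(c3['img'][80:200,60:300],(800,400),interpolation=cv2.INTER_CUBIC))
print('cap w3',onplane(c3,f([(363,194)]),.0895),'purple',onplane(c3,f([(173,242)]),.0345))
e=onplane(c3,f([(308,194),(418,194)]),.0895);print(np.linalg.norm(e[0]-e[1]))
E
```

```text
cap w3 [[ 0.56259841 -0.14592754  0.0895    ]] purple [[ 0.50202714 -0.03288459  0.0345    ]]
0.05533865279261729
```

View pics/w2c.png

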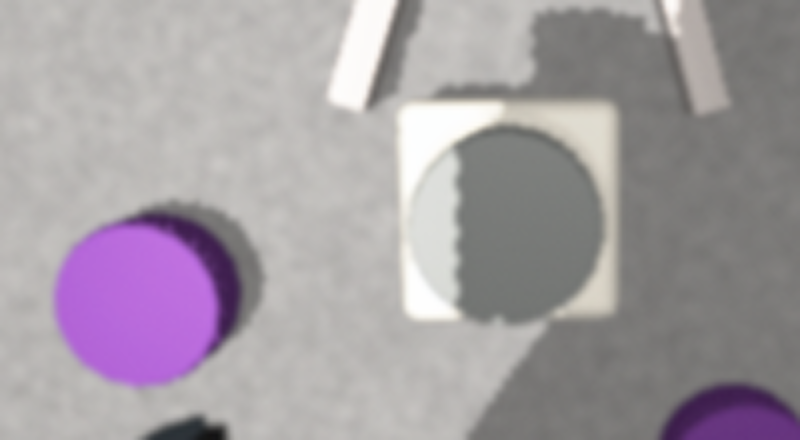

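View pics/w3c.png

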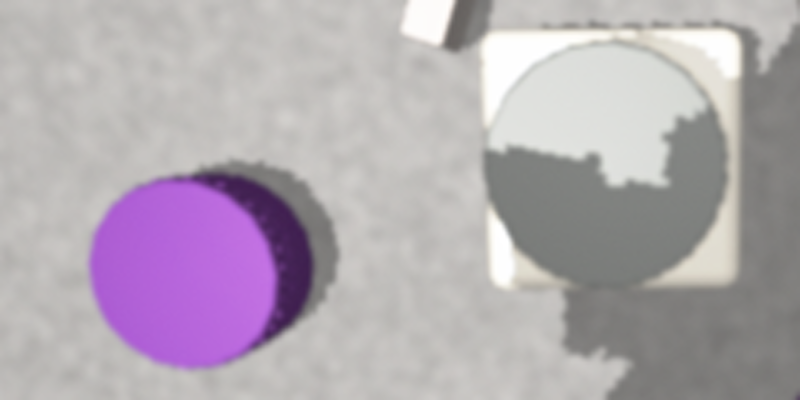

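```bash
cat >> h.py <<'E'
def tri(views):
    A=np.zeros((3,3));b=np.zeros(3)
    for c,uv in views:
        o,v=rays(c,[uv]); v=v[0]/np.linalg.norm(v[0]); M=np.eye(3)-np.outer(v,v); A+=M; b+=M@o
    return np.linalg.solve(A,b)
E
python3 - <<'E'
from h import *
c3=np.load('w3.npy',allow_pickle=True).item(); c2=np.load('w2.npy',allow_pickle=True).item()
f2=lambda x,y:((x+.5)/4+120-.5,(y+.5)/4+100-.5); f3=lambda x,y:((x+.5)/3.3333+60-.5,(y+.5)/3.3333+80-.5)
s=camera('side')
for n,a,b,z in (('cap',f2(505.5,224),f3(606,164.5),.0895),('purple',f2(138.5,303.5),f3(184,272.5),.0345)):
    print(n,onplane(c2,[a],z).round(4),onplane(c3,[b],z).round(4),'tri wrist',tri([(c2,a),(c3,b)]).round(4))
a=f2(505.5,224);print('tri wrist+side cap',tri([(c2,a),(c3,f3(606,164.5)),(s,(290.6,207.2))]).round(4), tri([(c3,f3(606,164.5)),(s,(290.6,207.2))]).round(4))
E
```

```text
cap [[ 0.5635 -0.1452  0.0895]] [[ 0.5626 -0.1456  0.0895]] tri wrist [ 0.5622 -0.1452  0.0792]
purple [[ 0.5017 -0.0329  0.0345]] [[ 0.5017 -0.0326  0.0345]] tri wrist [ 0.5023 -0.0336  0.0368]
tri wrist+side cap [ 0.5623 -0.1446  0.0886] [ 0.5616 -0.1444  0.0889]
```

```bash
python3 - <<'E'
from h import *
show(); delta((.5625,-.1453,.130),np.deg2rad(-76.7))
E
```

```text
t 2.67 tcp [ 0.5081 -0.1687  0.1712] yaw(y axis) -76.0 down [ 0.002 -0.001 -1.   ] F [ 0.47  0.32 -0.35] M [-0.04 -0.05  0.04] w 0.0913 q [-0.36  0.21  2.1  -0.    0.84  0.96]
shift mm [ 41.3  -9.6 -58.3] turn deg [ 0.7  -0.09 -0.06]
```

```bash
python3 -m pendant '[[0,-5,-30,0.7,0,0,1],[20,-9.5,-58,0.7,0,0,1],[41,-9.5,-58,0.7,0,0,1],[41,-9.5,-58,0.7,0,0,1],[41,-9.5,-58,0.7,0,0,1]]'; python3 - <<'E'
from h import *
show(); delta((.5625,-.1453,.072),np.deg2rad(-76.7))
for n in ('wrist','side'):
    c=camera(n); cv2.imwrite(f'pics/{n}4.png',c['img'] if n=='wrist' else cv2.resize(c['img'][120:280,200:400],(750,600)))
E
```

```text
time_s: 3.3
tcp_pos: [0.5618, -0.1453, 0.1301]
eef_rot: [2.099, 0.244, -2.097]
ft_force: [-0.3, 0.2, -0.4]
grip_width: 0.0913
t 3.3 tcp [ 0.5618 -0.1453  0.1301] yaw(y axis) -76.7 down [ 0.001 -0.    -1.   ] F [-0.33  0.19 -0.44] M [-0.02  0.04  0.  ] w 0.0913 q [-0.29  0.34  2.02  0.    0.78  1.05]
shift mm [58.1  0.1 -0.6] turn deg [-0.   -0.06 -0.03]
```

View pics/wrist4.png

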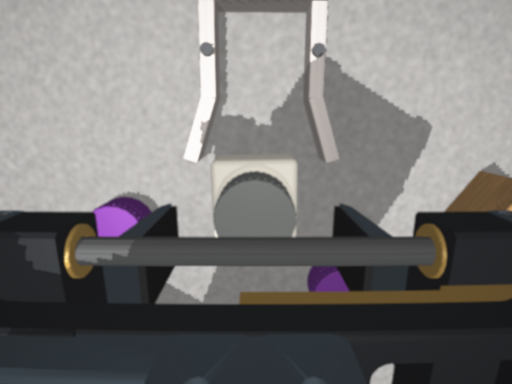

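View pics/side4.png

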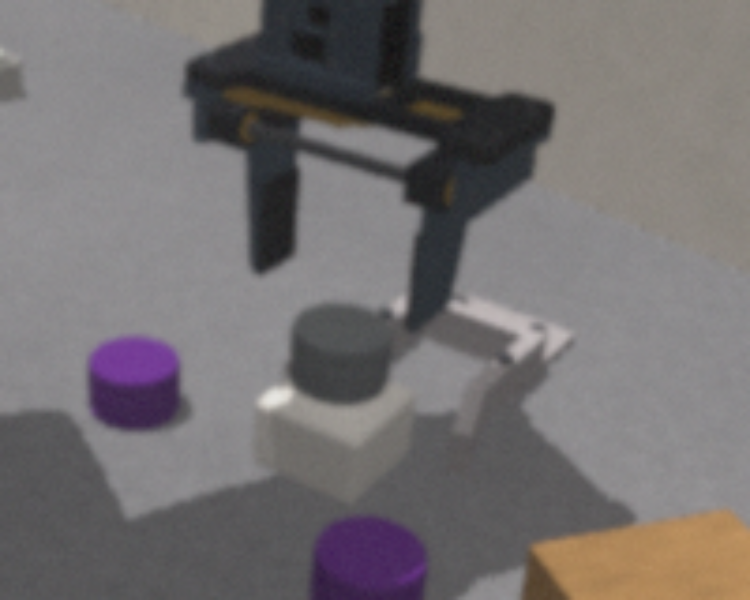

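Wrist view: the cap, at about (255,208), is centred between the fingers. Side view: the fingers straddle the cap. I'll descend and close.

```bash
python3 -m pendant '[[20,0,-0.5,0,0,0,1],[45,0,-0.5,0,0,0,1],[58,0,-0.5,0,0,0,1],[58,0,-0.5,0,0,0,1]]'; python3 -m pendant '[[0,0,0,0,0,0,0.55],[0,0,0,0,0,0,0.5],[0,0,0,0,0,0,0.45],[0,0,0,0,0,0,0.45],[0,0,0,0,0,0,0.45]]' 50; python3 - <<'E'
from h import *
show()
c=camera('wrist'); np.save('w5.npy',c,allow_pickle=True); cv2.imwrite('pics/w5.png',cv2.resize(c['img'][0:230,150:390],(720,690)[:2] if 0 else (600,575),interpolation=cv2.INTER_CUBIC))
E
```

```text
time_s: 3.9
tcp_pos: [0.5612, -0.1447, 0.0698]
eef_rot: [2.097, 0.246, -2.101]
ft_force: [0.6, 0.2, -0.6]
grip_width: 0.0912
time_s: 4.53
tcp_pos: [0.562, -0.1449, 0.0712]
eef_rot: [2.099, 0.245, -2.098]
ft_force: [-0.9, 1.6, 5.3]
grip_width: 0.0555
t 4.53 tcp [ 0.562  -0.1449  0.0712] yaw(y axis) -76.69 down [ 0.  0. -1.] F [-0.94  1.65  5.26] M [ 0.27  0.18 -0.01] w 0.0555 q [-0.29  0.43  2.03  0.    0.68  1.05]
```

View pics/w5.png

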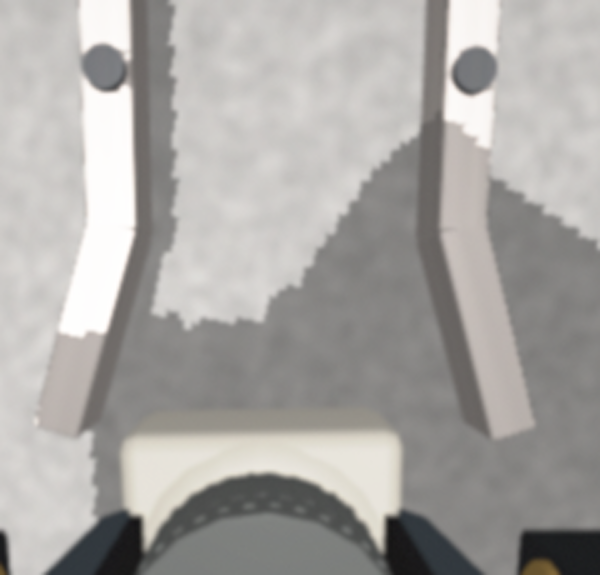

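```bash
python3 - <<'E'
from h import *
c=np.load('w5.npy',allow_pickle=True).item()
f=lambda P:(np.array(P,float)+.5)/2.5-.5+[150,0]
hd=lambda P:np.rad2deg(np.arctan2(*(P[1]-P[0])[[1,0]])).round(2)
L=onplane(c,f([(136,228),(132,8)]),.03);Q=onplane(c,f([(440,230),(448,8)]),.03)
print(L.round(4),hd(L),Q.round(4),hd(Q)); M=(L+Q)/2; print('mid',M.round(4),hd(M),np.linalg.norm(L-Q,axis=1))
J=onplane(c,f([(390,437),(135,439)]),.045); print('jar front',J.round(4),hd(J)-90)
E=onplane(c,f([(401.5,480),(122.5,480)]),.045); print('jar sides',E.round(4),E.mean(0).round(4),np.linalg.norm(E[0]-E[1]))
E
```

```text
[[ 0.6356 -0.0964  0.03  ]
 [ 0.6836 -0.0857  0.03  ]] 12.58 [[ 0.6523 -0.1687  0.03  ]
 [ 0.7005 -0.1569  0.03  ]] 13.75
mid [[ 0.644  -0.1325  0.03  ]
 [ 0.692  -0.1213  0.03  ]] 13.16 [0.07416093 0.07315266]
jar front [[ 0.602  -0.1673  0.045 ]
 [ 0.5875 -0.1082  0.045 ]] 13.799999999999997
jar sides [[ 0.5925 -0.1729  0.045 ]
 [ 0.5769 -0.1072  0.045 ]] [ 0.5847 -0.1401  0.045 ] 0.06746436364263432
```

The jar sits 6.4 mm left of the channel axis and 0.6° askew, with about 118 mm to go. I'll drag it by the cap, correcting sideways first.

```bash
python3 -m pendant '[[0,1.5,-8,0.2,0,0,0.45],[0,3,-16,0.5,0,0,0.45],[0,4.5,-24,0.5,0,0,0.45],[0,6.4,-32,0.5,0,0,0.45],[0,6.4,-36,0.5,0,0,0.45]]'; python3 - <<'E'
from h import *
show()
c=camera('wrist'); np.save('w6.npy',c,allow_pickle=True); cv2.imwrite('pics/w6.png',cv2.resize(c['img'][0:230,150:390],(600,575),interpolation=cv2.INTER_CUBIC))
E
```

```text
time_s: 5.2
tcp_pos: [0.5979, -0.143, 0.0711]
eef_rot: [2.101, 0.237, -2.105]
ft_force: [-9.7, -2.5, 12.3]
grip_width: 0.0559
t 5.2 tcp [ 0.5979 -0.143   0.0711] yaw(y axis) -77.18 down [-0.002 -0.    -1.   ] F [-9.69 -2.55 12.33] M [-0.43  1.69  0.01] w 0.0559 q [-0.27  0.48  1.96 -0.    0.71  1.08]
```

View pics/w6.png

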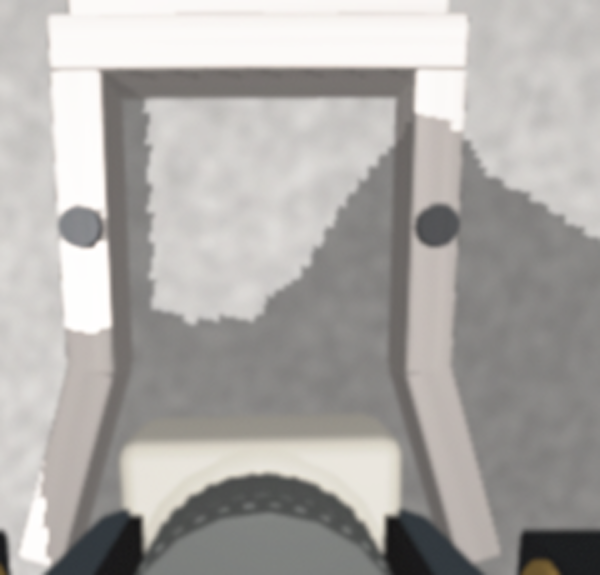

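```bash
python3 - <<'E'
from h import *
c=np.load('w6.npy',allow_pickle=True).item()
f=lambda P:(np.array(P,float)+.5)/2.5-.5+[150,0]
hd=lambda P:np.rad2deg(np.arctan2(*(P[1]-P[0])[[1,0]])).round(2)
L=onplane(c,f([(113,370),(104,75)]),.03);Q=onplane(c,f([(407,372),(414,75)]),.03);S=onplane(c,f([(410,69),(106,69)]),.03)
M=(L+Q)/2; print('mid',M.round(4),hd(L),hd(Q),hd(M),np.linalg.norm(L-Q,axis=1),'stop',S.mean(0).round(4),hd(S)-90)
J=onplane(c,f([(390,437),(135,439)]),.045); print('jar front',J.round(4),hd(J)-90)
E=onplane(c,f([(401.5,490),(122.,490)]),.045)
h=np.deg2rad(13.2);n=np.array([-np.sin(h),np.cos(h),0]);u=np.array([np.cos(h),np.sin(h),0])
print('lat jar',(E.mean(0)-M.mean(0))@n,'lat tcp',(sense()['tcp_pos']-M.mean(0))@n,'togo tcp',(S.mean(0)-sense()['tcp_pos'])@u-.035,'togo front',(S.mean(0)-J.mean(0))@u)
delta(S.mean(0)-.035*u+[0,0,.0]); delta(M.mean(0))
E
```

```text
mid [[ 0.6447 -0.1323  0.03  ]
 [ 0.7122 -0.1168  0.03  ]] 12.27 13.74 13.01 [0.07445397 0.07267887] stop [ 0.7134 -0.1162  0.03  ] 12.819999999999993
jar front [[ 0.6377 -0.1658  0.045 ]
 [ 0.6237 -0.1066  0.045 ]] 13.329999999999998
lat jar -0.00019240580791354792 lat tcp 0.00034513484622860816 togo tcp 0.08318150033707579 togo front 0.08506731636587386
shift mm [ 41.   -0.3 -83.2] turn deg [0. 0. 0.]
shift mm [ 41.   -0.2 -82.3] turn deg [0. 0. 0.]
```

```bash
python3 -m pendant '[[-0.7,0,-9,0,0,0,0.45],[-0.7,0,-18,0,0,0,0.45],[-0.7,0,-27,0,0,0,0.45],[-0.7,0,-36,0,0,0,0.45],[-0.7,0,-40,0,0,0,0.45]]';python3 -m pendant '[[0,0,-8,0,0,0,0.45],[0,0,-16,0,0,0,0.45],[0,0,-24,0,0,0,0.45],[0,0,-30,0,0,0,0.45],[0,0,-34,0,0,0,0.45]]'; python3 - <<'E'
from h import *
show(); h=np.deg2rad(13.0);u=np.array([np.cos(h),np.sin(h),0]); print(((np.array([.7134,-.1162,0])-sense()['tcp_pos'])@u-.035))
c=camera('wrist'); np.save('w7.npy',c,allow_pickle=True); cv2.imwrite('pics/w7.png',cv2.resize(c['img'][0:230,150:390],(600,575),interpolation=cv2.INTER_CUBIC))
E
```

```text
time_s: 5.88
tcp_pos: [0.638, -0.1338, 0.0714]
eef_rot: [2.103, 0.236, -2.103]
ft_force: [-1.0, -0.0, -3.7]
grip_width: 0.0554
time_s: 6.5
tcp_pos: [0.6709, -0.1263, 0.0716]
eef_rot: [2.103, 0.236, -2.103]
ft_force: [-1.3, -0.5, -5.4]
grip_width: 0.0554
t 6.5 tcp [ 0.6709 -0.1263  0.0716] yaw(y axis) -77.19 down [ 0. -0. -1.] F [-1.25 -0.49 -5.41] M [-0.02  0.08 -0.02] w 0.0554 q [-0.22  0.56  1.81 -0.    0.77  1.13]
0.008694382764061412
```

View pics/w7.png

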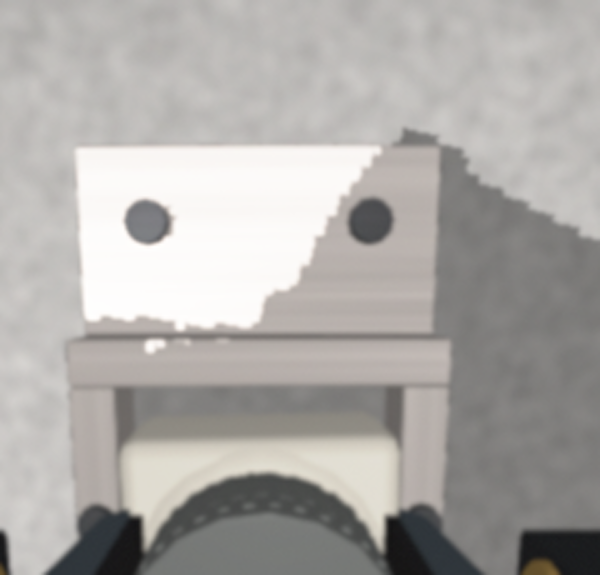

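```bash
python3 -m pendant '[[0.2,0,-3,0,0,0,0.45],[0.4,0,-6,0,0,0,0.45],[0.4,0,-8,0,0,0,0.45],[0.4,0,-8,0,0,0,0.45]]'; python3 -m pendant '[[0,0,-1,0,0,0,0.45],[0,0,-2,0,0,0,0.45],[0,0,-2,0,0,0,0.45]]'; python3 - <<'E'
from h import *
show()
E
```

```text
time_s: 7.05
tcp_pos: [0.6786, -0.1247, 0.0713]
eef_rot: [2.104, 0.236, -2.103]
ft_force: [0.9, 0.4, -4.0]
grip_width: 0.0561
time_s: 7.42
tcp_pos: [0.6803, -0.1242, 0.0713]
eef_rot: [2.103, 0.236, -2.103]
ft_force: [-1.5, -0.2, -1.9]
grip_width: 0.0552
t 7.42 tcp [ 0.6803 -0.1242  0.0713] yaw(y axis) -77.19 down [ 0.  0. -1.] F [-1.49 -0.17 -1.93] M [-0.04  0.2  -0.04] w 0.0552 q [-0.21  0.57  1.79  0.    0.78  1.13]
```

```bash
python3 -m pendant '[[0.1,0,-1,0,0,0,0.45],[0.1,0,-1,0,0,0,0.45]]'; python3 -m pendant '[[0,0,-1,0,0,0,0.45],[0,0,-1,0,0,0,0.45]]'; python3 - <<'E'
from h import *
show()
c=camera('wrist'); np.save('w8.npy',c,allow_pickle=True); cv2.imwrite('pics/w8.png',cv2.resize(c['img'][0:230,150:390],(600,575),interpolation=cv2.INTER_CUBIC))
E
```

```text
time_s: 7.68
tcp_pos: [0.6811, -0.124, 0.0712]
eef_rot: [2.103, 0.236, -2.104]
ft_force: [-3.6, -0.3, 1.5]
grip_width: 0.0554
time_s: 7.92
tcp_pos: [0.6815, -0.1238, 0.0713]
eef_rot: [2.101, 0.237, -2.106]
ft_force: [-9.2, -0.5, 7.0]
grip_width: 0.0556
t 7.92 tcp [ 0.6815 -0.1238  0.0713] yaw(y axis) -77.19 down [-0.002  0.    -1.   ] F [-9.22 -0.54  6.96] M [-0.08  1.69 -0.01] w 0.0556 q [-0.21  0.57  1.79 -0.    0.78  1.13]
```

View pics/w8.png

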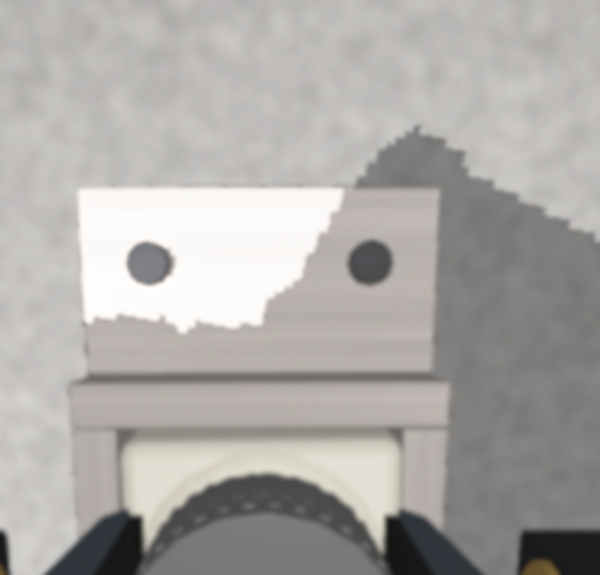

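```bash
python3 - <<'E'
from h import *
f=lambda P:(np.array(P,float)+.5)/2.5-.5+[150,0]
for n,t in (('w5',[.562,-.1449,.0712]),('w8',[.6815,-.1238,.0713])):
    c=np.load(n+'.npy',allow_pickle=True).item(); h=np.deg2rad(13.0);u=np.array([np.cos(h),np.sin(h),0])
    for z,y in ((.0895,512),(.0885,512),(.055,475)): print(n,z,((onplane(c,f([(263,y)]),z)[0]-t)@u).round(4))
    J=onplane(c,f([(263,437)]),.045)[0]; print('jar front ahead of tcp',((J-t)@u).round(4))
# side view check
s=camera('side'); p=project(s,[[.6815,-.1238,.0895],[.6815,-.1238,.0895]]); print(p[0]); x,y=p[0].astype(int)
cv2.imwrite('pics/s8.png',cv2.resize(s['img'][y-60:y+70,x-75:x+75],(690,600),interpolation=cv2.INTER_CUBIC))
E
```

```text
w5 0.0895 0.0278
w5 0.0885 0.0275
w5 0.055 0.0268
jar front ahead of tcp 0.0338
w8 0.0895 0.0278
w8 0.0885 0.0275
w8 0.055 0.0267
jar front ahead of tcp 0.0337
[322.43903752 187.5647639 ]
```

View pics/s8.png

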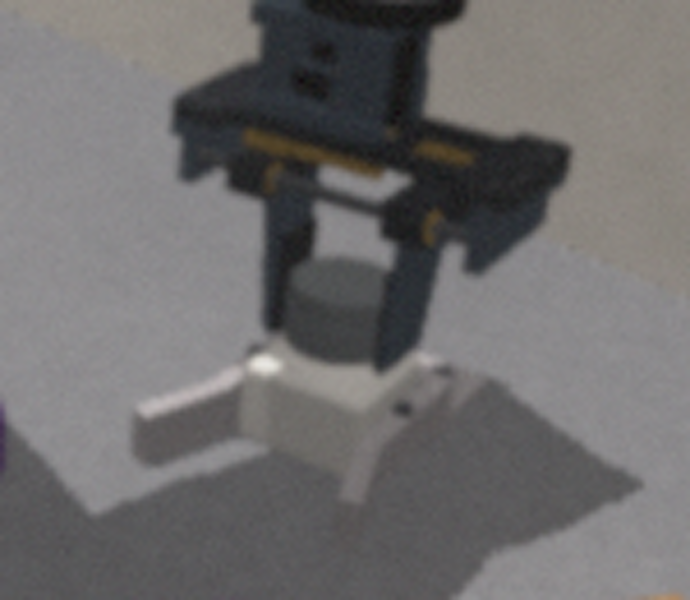

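The jar is home: contact force is about 9 N, the line to the stop has closed, and the cap is centred in the grip. Now I'll ease the push slightly, raise the grip force and unscrew, following the thread's rise.

```bash
python3 -m pendant '[[0,0,0.4,0,0,0,0.4],[0,0,0.7,0,0,0,0.4]]' 60; python3 -m pendant '[[-0.2,0,0,-3,0,0,0.4],[-0.5,0,0,-8,0,0,0.4],[-0.85,0,0,-13,0,0,0.4],[-1.15,0,0,-18,0,0,0.4],[-1.3,0,0,-20,0,0,0.4]]'; python3 - <<'E'
from h import *
show()
E
```

```text
time_s: 8.28
tcp_pos: [0.6812, -0.1239, 0.0713]
eef_rot: [2.103, 0.236, -2.104]
ft_force: [-4.8, 0.1, 2.8]
grip_width: 0.0554
time_s: 8.9
tcp_pos: [0.6808, -0.1235, 0.0724]
eef_rot: [1.894, 0.561, -1.897]
ft_force: [-7.4, 3.6, 4.4]
grip_width: 0.0553
t 8.9 tcp [ 0.6808 -0.1235  0.0724] yaw(y axis) -57.1 down [-0.002  0.001 -1.   ] F [-7.4   3.6   4.38] M [ 0.57  1.35 -0.1 ] w 0.0553 q [-0.21  0.57  1.79  0.    0.78  0.78]
```

```bash
python3 -m pendant '[[-0.35,0,0,-5,0,0,0.4],[-0.65,0,0,-10,0,0,0.4],[-1.0,0,0,-15,0,0,0.4],[-1.3,0,0,-20,0,0,0.4],[-1.3,0,0,-20,0,0,0.4]]'; python3 - <<'E'
from h import *
show()
c=camera('wrist'); cv2.imwrite('pics/w9.png',c['img'])
s=camera('side'); cv2.imwrite('pics/s9.png',cv2.resize(s['img'][127:257,247:397],(690,600),interpolation=cv2.INTER_CUBIC))
E
```

```text
time_s: 9.52
tcp_pos: [0.6809, -0.1236, 0.0737]
eef_rot: [1.668, 0.831, -1.67]
ft_force: [-6.8, 2.9, 4.9]
grip_width: 0.0553
t 9.53 tcp [ 0.6809 -0.1236  0.0737] yaw(y axis) -37.13 down [-0.002  0.001 -1.   ] F [-6.78  2.93  4.93] M [ 0.45  1.25 -0.09] w 0.0553 q [-0.21  0.57  1.79  0.    0.78  0.43]
```

View pics/w9.png

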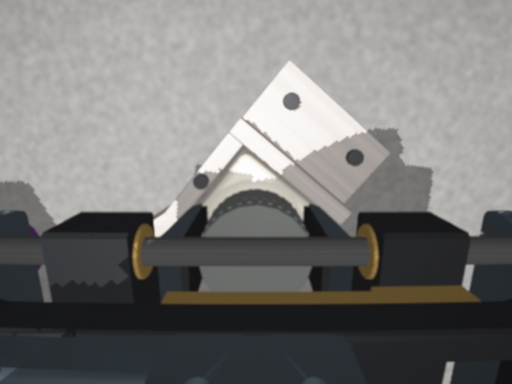

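View pics/s9.png

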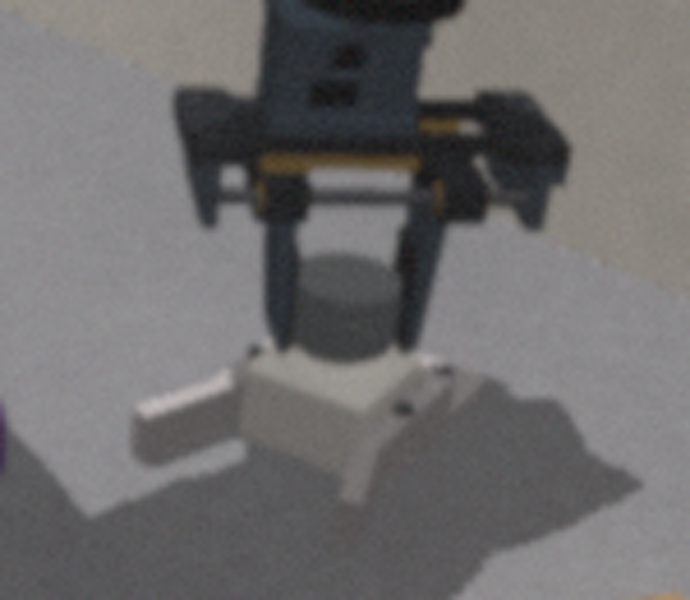

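The wrist view shows the jar still square in the fixture, with its corner at about (240,150), and nothing else touched. I'll carry on to about 72° in total.

```bash
python3 -m pendant '[[-0.35,0,0,-5,0,0,0.4],[-0.65,0,0,-10,0,0,0.4],[-1.0,0,0,-15,0,0,0.4],[-1.3,0,0,-20,0,0,0.4],[-1.3,0,0,-20,0,0,0.4]]';  python3 -m pendant '[[-0.35,0,0,-5,0,0,0.4],[-0.65,0,0,-10,0,0,0.4],[-0.9,0,0,-12.5,0,0,0.4],[-0.9,0,0,-12.5,0,0,0.4]]';python3 - <<'E'
from h import *
show()
E
```

```text
time_s: 10.25
tcp_pos: [0.6807, -0.1235, 0.075]
eef_rot: [1.425, 1.055, -1.427]
ft_force: [-7.9, 3.6, 4.3]
grip_width: 0.0556
time_s: 10.75
tcp_pos: [0.6805, -0.1235, 0.0756]
eef_rot: [1.268, 1.172, -1.27]
ft_force: [-7.9, 2.8, 2.1]
grip_width: 0.0552
t 10.75 tcp [ 0.6805 -0.1235  0.0756] yaw(y axis) -4.66 down [-0.003  0.001 -1.   ] F [-7.87  2.8   2.12] M [ 0.52  1.42 -0.11] w 0.0552 q [-0.21  0.56  1.79  0.    0.79 -0.13]
```

```bash
python3 -m pendant '[[-0.5,-0.7,0,0,0,0,0.4],[-1,-0.7,0,0,0,0,0.4],[-2,-0.7,0,0,0,0,0.4],[-2,-0.7,0,0,0,0,0.4]]';python3 - <<'E'
from h import *
show()
E
```

```text
time_s: 11.25
tcp_pos: [0.6808, -0.1239, 0.0779]
eef_rot: [1.269, 1.17, -1.269]
ft_force: [-3.3, 2.2, -1.1]
grip_width: 0.0554
t 11.25 tcp [ 0.6808 -0.1239  0.0779] yaw(y axis) -4.69 down [-0.  0. -1.] F [-3.33  2.16 -1.1 ] M [0.24 0.48 0.01] w 0.0554 q [-0.21  0.56  1.79  0.    0.79 -0.13]
```

```bash
python3 -m pendant '[[-1,-0.3,0,0,0,0,0.4],[-2.5,-0.3,0.2,0,0,0,0.4],[-4,-0.3,0.2,0,0,0,0.4],[-4,-0.3,0.2,0,0,0,0.4]]';python3 - <<'E'
from h import *
show()
s=camera('side'); cv2.imwrite('pics/s10.png',cv2.resize(s['img'][127:257,247:397],(690,600),interpolation=cv2.INTER_CUBIC))
E
```

```text
time_s: 11.75
tcp_pos: [0.6806, -0.1241, 0.0821]
eef_rot: [1.269, 1.169, -1.269]
ft_force: [-3.8, 1.3, -0.9]
grip_width: 0.0557
t 11.75 tcp [ 0.6806 -0.1241  0.0821] yaw(y axis) -4.69 down [ 0. -0. -1.] F [-3.84  1.28 -0.91] M [0.27 0.49 0.01] w 0.0557 q [-0.21  0.55  1.79  0.    0.79 -0.13]
```

View pics/s10.png

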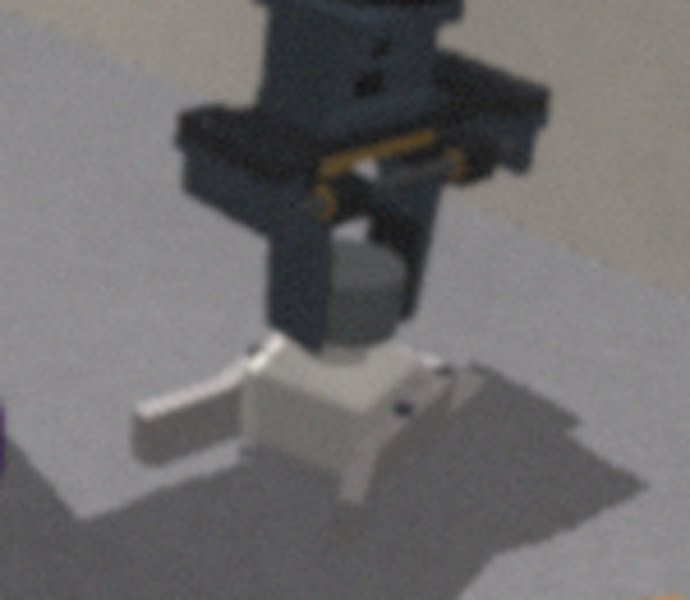

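The cap is lifting cleanly: the neck now shows under its skirt and the jar hasn't moved. I'll lift the rest of the way to about 20 mm above the mouth.

```bash
python3 -m pendant '[[-3,-0.2,0,0,0,0,0.4],[-7,-0.2,0,0,0,0,0.4],[-11,-0.2,0,0,0,0,0.4],[-15,-0.2,0,0,0,0,0.4],[-19,-0.2,0,0,0,0,0.4]]'; python3 -m pendant '[[-4,0,0,0,0,0,0.4],[-8,0,0,0,0,0,0.4],[-10,0,0,0,0,0,0.4],[-10,0,0,0,0,0,0.4],[-10,0,0,0,0,0,0.4]]';python3 - <<'E'
from h import *
show()
s=camera('side'); np.save('s11.npy',s,allow_pickle=True);cv2.imwrite('pics/s11.png',cv2.resize(s['img'][127:257,247:397],(690,600),interpolation=cv2.INTER_CUBIC))
c=camera('wrist'); np.save('w11.npy',c,allow_pickle=True); cv2.imwrite('pics/w11.png',cv2.resize(c['img'][:240],(768,360)))
t=camera('top'); cv2.imwrite('pics/t11.png',t['img'])
E
```

```text
time_s: 12.42
tcp_pos: [0.6805, -0.1241, 0.1014]
eef_rot: [1.269, 1.169, -1.269]
ft_force: [-0.6, 0.1, -0.9]
grip_width: 0.0554
time_s: 13.05
tcp_pos: [0.6803, -0.1241, 0.1108]
eef_rot: [1.269, 1.169, -1.269]
ft_force: [-0.5, 0.5, -0.9]
grip_width: 0.0553
t 13.05 tcp [ 0.6803 -0.1241  0.1108] yaw(y axis) -4.7 down [-0.  0. -1.] F [-0.51  0.54 -0.94] M [ 0.   -0.04  0.04] w 0.0553 q [-0.21  0.51  1.79 -0.    0.84 -0.13]
```

View pics/s11.png

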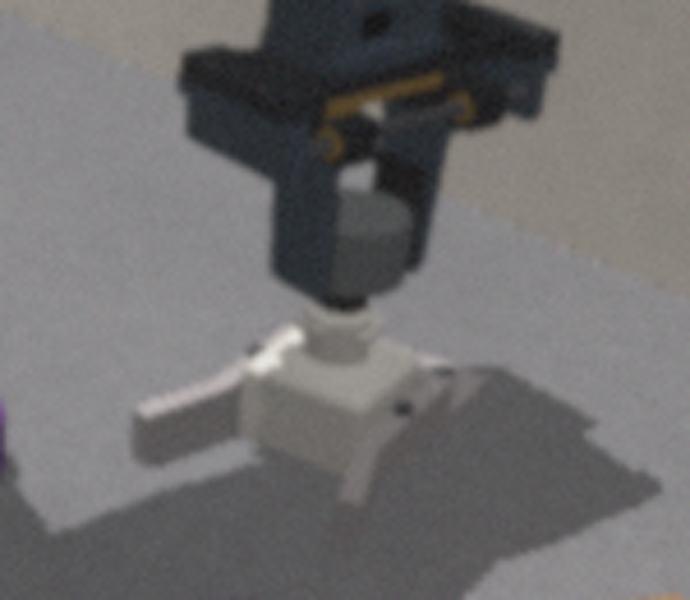

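View pics/w11.png

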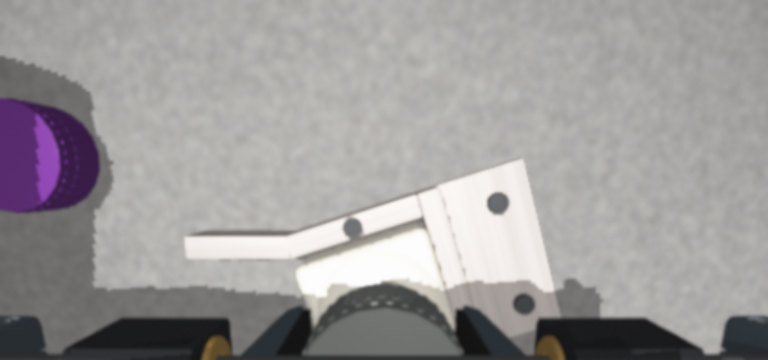

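View pics/t11.png

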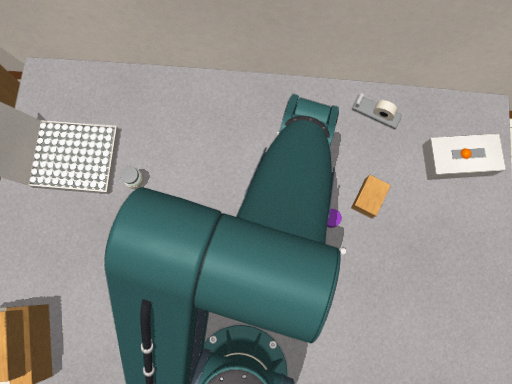

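```bash
python3 - <<'E'
from h import *
s=np.load('s11.npy',allow_pickle=True).item()
t=sense()['tcp_pos']; a=np.linspace(0,2*np.pi,73)
img=cv2.resize(s['img'][127:257,247:397],(690,600),interpolation=cv2.INTER_CUBIC)
for z,r,col in ((.0945,.028,(0,0,255)),(.129,.028,(0,255,0)),(.0735,.017,(255,0,0))):
    P=np.c_[t[0]+r*np.cos(a),t[1]+r*np.sin(a),np.full(73,z)]; q=((project(s,P)-[247,127])*4.6).astype(np.int32); cv2.polylines(img,[q],True,col,1)
cv2.imwrite('pics/s12.png',img)
c=np.load('w11.npy',allow_pickle=True).item(); p=lambda x,y:(x/1.5,y/1.5)
J=onplane(c,[p(427,226),p(297,270)],.045); print('jar left side',J.round(4)); d=bydepth(s,[(247+350/4.6,127+205/4.6)]);print('cap top by depth',d.round(4))
h=np.deg2rad(13);u=np.array([np.cos(h),np.sin(h),0])
print('front-left corner u rel. stop',(J[0]-[.7134,-.1162,0])@u)
E
```

```text
jar left side [[ 0.7059 -0.0835  0.045 ]
 [ 0.6415 -0.0997  0.045 ]]
cap top by depth [[ 0.6818 -0.1196  0.1288]]
front-left corner u rel. stop 5.974301464967094e-05
```

View pics/s12.png

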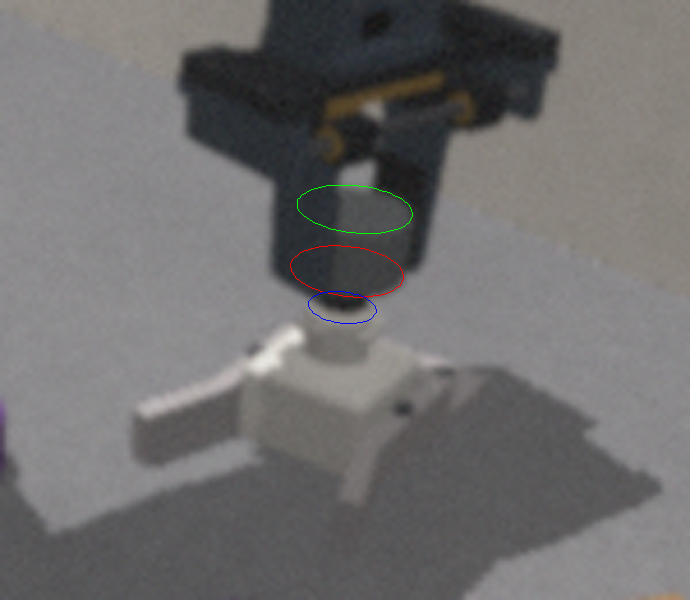

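The drawn circles match the picture: cap top at z≈0.129, lower edge at ≈0.0945 (about 21 mm above the mouth), over the jar's axis. The jar's front corner reads within 0.1 mm of the stop. I'm handing in.

```bash
python3 -c "
from bench import close_job,sense
print(sense()['joint_vel'].round(3)); print(close_job())"
```

```text
[-0.001  0.001 -0.001 -0.    -0.    -0.   ]
the job is handed in; nothing more can be done
None
```

I gripped the grey cap, slid the jar by it fully home against the end stop, and unscrewed the cap about 72° anticlockwise, following the thread up. I then lifted it straight up and handed in at about 13 s while still holding it.

**Last checks:**
- **Jar:** its front corner measured within 0.1 mm of the stop face, and in the side view it stood upright on the bench inside the channel.
- **Cap:** its top was at z ≈ 0.129 m and its lower edge about 21 mm above the mouth, level, over the jar's axis and still. The fingers were shut on it at 55 mm. Remaining force on the tool was about 1 N, so it was touching nothing else.
- **Bystanders:** the round jar, the carton and the nearer vial looked unmoved in the last top view. The arm hid the other vial, so I could not see it, but the gripper was never near it.

**Disagreements:**
- The top camera read x about 7 mm lower than the wrist camera. The side camera agreed with the wrist for the cap, so I used the wrist, and the touch at the stop came within about 2 mm of its prediction.
- Triangulating from the two wrist views alone put the cap top at 0.079 m. Adding the side view gave 0.089 m, which matches the text.
- The jar's full weight briefly hung on the grip during the slide, so I lowered the tool slightly. It did not visibly leave the bench.

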